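# Tuck the flashing under the lapped sheet of the torch bench's heat board

### The job

Take the flashing strip by its wooden rib and lay it flat on the sloping heat board, just below the hinged steel sheet and centred and square to it. Then slide it straight up the slope so that its upper edge goes under the sheet's flared lip, without lifting the sheet, until it is home against the stop bar inside. Finish there still holding the rib and pressing the strip firmly flat on the board (a push of about 10 N; do not let go), with the other things on the bench left alone.

Things in the scene. Friction and masses are not known exactly. Their poses are not given: they have to be found in the camera images.
- strip_grip (a point): Centre of the strip's wooden rib, the place to grip: a fin 44 mm long (strip's x), 16 mm thick (y), standing from 5 to 51 mm above the strip's underside. This point is 28 mm above the underside, 20 mm behind the leaf's middle, 75 mm behind the upper edge, 35 mm ahead of the rear edge. x points to the upper edge (to be tucked in, the edge further from the rib), z up out of the leaf.
- strip_edge (a point): Middle of the strip's upper edge, the one that goes under the sheet, 2.5 mm above the strip's underside; same axes as strip_grip.
- strip: The loose flashing strip: a bare aluminium leaf 110 mm (x) by 150 mm (y) by 5 mm thick (last 6 mm at the upper edge 3 mm), with the wooden rib standing on it; 0.16 to 0.26 kg; starts flat on the bench, rib up. Origin: middle of the leaf's underside; axes as strip_grip.
- deck: Fixed sloping grey heat board, 300 mm (x) by 240 mm (y), on a wooden stand; slope 0.22 rad, rising away from the robot. Origin: middle of its top face, 65 mm above the bench; x up the slope, z out of the face. Along x: bottom end -150 mm, lip of the hinged sheet +30, face of the stop bar under the sheet +60 (200 mm wide, 8 mm high), sheet's hinge +140.
- flap_lip (a point): Middle of the free lower edge (lip) of the hinged steel sheet lapping over the board's upper part: 200 mm wide, 3 mm thick, centred on the board. At rest its underside is 10 mm off the board (the 5 mm strip goes in freely) and its last 12 mm flare up, the lip's underside to about 15 mm off.
- flap (a joint): Angle of the hinged sheet in rad: 0 at rest, parallel to the board; grows as the lip is lifted (0.1 rad lifts the lip 11 mm). It swings freely, about 0.3 kg, and falls shut: 1.5 N under the lip lifts it.
- offcut: Bystander: plain aluminium offcut, 80 x 60 x 5 mm, no rib, lying flat; origin under its centre.
- paddle: Bystander: flat paddle with handle, 200 mm long, lying on the bench.
- marver: Bystander: black slab 70 x 60 x 20 mm; origin under its centre.
- spanner: Bystander: steel spanner, 150 mm long, lying flat.
- jar: Bystander: glass jar, 72 mm across, 90 mm tall; origin under its centre.
- tin: Bystander: bare metal tin, 66 mm across, 100 mm tall; origin under its centre.
- mandrels: Bystander: wooden block 70 x 50 x 30 mm with thin steel rods standing in it to 120 mm; origin under its centre.
There are look-alikes about, which are no part of the job. What is shaped like the strip but purple or yellow is not meant.

How it is judged:
On the way:
1. the strip is laid flat on the board, below the sheet's lip, roughly centred (contact force between strip and deck above 0.3 N and x of strip_edge in the frame of deck between -0.06 and 0.03 m and y of strip_edge in the frame of deck between -0.04 and 0.04 m and angle between the z axis of strip_edge and the z axis of deck, either way round below 0.12 rad), for 0.1 s.
At the end, for the whole second after the job is handed in: Strip edge under the sheet, 8 mm or less from the stop bar, within 15 mm of the centre line, square within 0.09 rad, flat (7 mm, 0.05 rad) and still; sheet down (under 0.025 rad); fingers on the strip with over 3 N; strip pressed on the board with over 5 N (x of strip_edge in the frame of deck above 0.052 m and y of strip_edge in the frame of deck between -0.015 and 0.015 m and z of strip_edge in the frame of deck below 0.007 m and angle between the z axis of strip_edge and the z axis of deck, either way round below 0.05 rad and angle between the x axis of strip_edge and the x axis of deck, either way round below 0.09 rad and value of joint flap below 0.025 rad and contact force between strip and deck above 5 N and contact force between the fingers and strip above 3 N and linear speed of strip below 0.02 m/s); the arm keeps its last pose, push and grip.
It fails at once if the hinged sheet is lifted (more than 0.08 rad, 9 mm at the lip) (value of joint flap above 0.08 rad).
It fails at once if another thing on the bench is moved more than 30 mm (distance of any of offcut, paddle, marver, spanner, jar, tin, mandrels from where it was at the start of the episode above 0.03 m).
It also fails if it takes over 42 s, if anything falls off the work surface, if the arm or the gripper's body presses on something with over 40 N, if the wrist force passes 120 N, or if a joint passes its speed limit or range.

### The arm

A 6-joint arm with a two-finger parallel gripper is mounted at the origin on the work surface. World frame = base frame: x ahead of the robot, y to its left, z up, the work surface at z = 0. Lengths are in m, angles in rad, forces in N, time in s.
With the tool pointing down it reaches from about 0.375 to 0.975 m from the base axis. Payload 3.8 kg.
Tool frame: the origin (TCP) lies midway between the tips of the shut fingers; the grasp point (between the pads) lies bot.grip_depth behind it (bot.grip_depth is the distance from the TCP to the grasp point, in m); z points along the fingers, x is the direction in which the jaws open and shut, and the axes are right-handed (so a half turn about z gives the same grasp; the last joint's range is limited). The gripper opens to 85 mm and grips with 20 to 120 N. Pads are 22 mm wide; open, the fingers measure 114 mm over their backs; the gripper's body (76 mm by 85 mm) begins 54 mm behind the grasp point. The pads swing forward as they close: fully open they stand 13 mm farther back than shut.
Start: joints at [1.109, 0.264, 1.604, -0, 1.274, -0.037], TCP at [0.278, 0.615, 0.231] pointing down, gripper open.
Joint ranges: [-2.63, 2.63], [-0.94, 2.18], [0.31, 2.57], [-1.31, 4.45], [0, 2.66], [-2.55, 2.55]. Speed limits (rad/s): [2.57, 2.57, 3.14, 3.14, 3.14, 3.14].

### API

Orientations are given as a rotation vector (axis times angle).
In Python, from rig import readout, viewer, ticket, bot gives the robot as it stands. The module is installed in compiled form; this text tells all that it offers.
- The arm moves only by the tool play_rows, never from a script. Its argument "rows" is a list of rows, each a list of 2 entries, a list of its own where there are three numbers: the shift along the world's x, y, z in units of 50 mm (1.0 is 50 mm), then the turn about the world's z in units of 8 degrees (1.0 is 8 degrees). A call has 1 to 5 rows; each row is the pose to reach, as a shift and turn from the pose measured when the call began; what a row does not reach only later rows make up. A row lasts 1/8 s, in which the tool goes at most 62.5 mm and 10.7 degrees, less where a joint would pass 70% of its speed; a pose out of reach is approached as far as the arm can. A call with a gripper value outside its range is refused whole. "grip" is the opening in per cent of the stroke, from 0 (shut) to 100 (fully open), set as the call begins (left out, the last holds). The fingers move at their own pace and stop on an object; "grip_force" is the grip in N (left out, the last holds). Time passes only in rows, so rows that repeat a pose let the fingers close. It gives the time, the measured TCP pose, the force and the opening at its end, in the units of the state.
- readout.state(): the state, without advancing time (a new reading comes with each control period).
- viewer.capture(name): name is "scene" or "side" or "wrist"; returns the picture (384x512x3 uint8, red, green, blue); there is no depth.
- viewer.camera_model(name): a dict with "fov_y" (degrees; the focal length in pixels is half the picture's height over the tangent of half this angle, whatever the lens; pixels are square), "cx", "cy" (the principal point, pixels), "rvec" (rotation vector, rad) and "tvec" (3), from world to camera coordinates, as OpenCV has them. Camera axes: x right, y down, z forward; pixel columns grow to the right and rows downward; lengths in m; the calibration is good to about 2 mm. The wrist camera is an equidistant fisheye: a pixel r from the principal point sees the ray r / f radians off the axis. A picture is of the moment at which its call begins: read the wrist's pose just before it. camera_model takes no time and is no camera call; for the wrist camera it gives the pose at the moment of the call.
- ticket.hand_in(): hands the job in, once; it reports no verdict.
Trained networks look in the newest picture that a camera, given by its name, has taken for a name from the list of things; names that differ only in an ending like _2 or _b are one class to them, and where a whole thing is asked for, a point or a joint stands for the part that bears it (a point fixed in the world has none). Each returns a list of dicts, best first, with "confidence" (0 to 1); they miss things now and then, are a little off and sometimes report something else, mostly with a low value. They report only what shows in the picture. A call takes as long as a camera call. They do not tell look-alikes from the thing itself.
- viewer.trace(name, camera): "region" (384x512 bool, what is visible of it) and "xy" ([column, row] in pixels, amid what is visible of it).
The state is a dict: "time_s": time; "joint_positions": joint angles; "joint_velocities": joint speeds; "tau": joint torques, N m; "position": TCP position; "ee_rot": TCP orientation; "contact_force": force on the tool from outside, world axes, zero at the start; "moment": the same for the moment, N m; "grip_width": finger opening in m.
Only numpy, scipy, OpenCV 4.12 (cv2) and the standard library are available. Lean on these libraries where they do the work, as an engineer would, in place of code of your own. Each camera call takes 0.05 s, during which the arm holds its last target.

## Working session

There is one attempt and no reset: what is moved stays moved. The work goes in short steps, Python scripts to look and compute and a tool call to move; the robot and the scene stay as the last step left them, time stands still between calls to the robot, and variables do not carry over. Pictures are saved under pics/ and viewed, and the job is handed in when it is done.

Besides the shell and the picture viewer there is one more tool, called after ">>>" as name(argument=value, ...) on one line, values as JSON. play_rows: Moves the arm, as the interface text tells. Its arguments: {"type":"object","properties":{"rows":{"type":"array","items":{"type":"array"}},"grip":{"type":"number"},"grip_force":{"type":"number"}},"required":["rows"]}

```bash
mkdir -p pics; ls; python3 - <<'E'
from rig import readout, viewer, ticket, bot
import cv2
s=readout.state();print(s, bot.grip_depth)
for n in ["scene","side","wrist"]:
    im=viewer.capture(n);cv2.imwrite(f"pics/{n}0.png",im[:,:,::-1]);print(n,viewer.camera_model(n))
E
```

```text
pics
{'time_s': 0.0, 'joint_positions': array([ 1.10909419e+00,  2.64791334e-01,  1.60539495e+00,  2.92794541e-05,
        1.27369004e+00, -3.69054072e-02]), 'joint_velocities': array([-0.00176673,  0.00195775, -0.00015267, -0.00012183,  0.00141839,
       -0.00204005]), 'tau': array([ 2.13679377e-03, -5.15112591e+01, -3.67313612e+01,  2.17935540e-04,
        1.29357519e-02, -1.95674133e-06]), 'position': array([0.27785835, 0.61434762, 0.22992498]), 'ee_rot': array([ 2.63885856,  1.7025991 , -0.00310527]), 'contact_force': array([-0.51398382, -0.06957967,  0.4295319 ]), 'moment': array([ 0.02259207,  0.01429348, -0.06051213]), 'grip_width': 0.08496532834358231} 0.0187
scene {'fov_y': 49.866358813203675, 'cx': 254.72640136112145, 'cy': 186.0100463837613, 'rvec': array([ 1.80038067,  1.86776892, -0.65759566]), 'tvec': array([ 0.05811987, -0.35732236,  1.98946783])}
side {'fov_y': 54.57355873781643, 'cx': 253.42079737024824, 'cy': 186.89363190232206, 'rvec': array([ 2.17819638, -0.69986471,  0.34879639]), 'tvec': array([-0.46190464,  0.26985185,  0.98085089])}
wrist {'fov_y': 65.70646984690485, 'cx': 252.43773428405405, 'cy': 188.66815615296446, 'rvec': array([-2.40217562, -1.55064605, -0.24859509]), 'tvec': array([-0.6729247 , -0.04079122,  0.38101481])}
```

View pics/scene0.png

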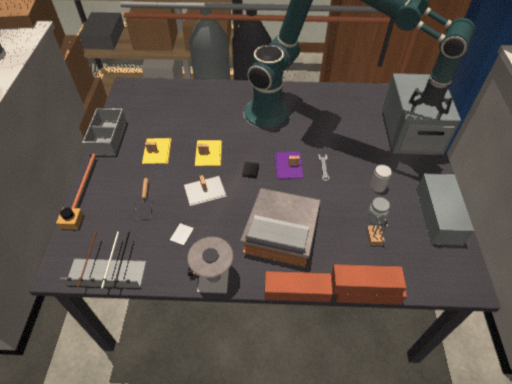

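View pics/side0.png

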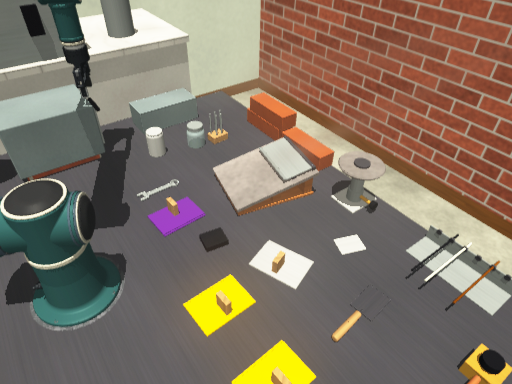

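View pics/wrist0.png

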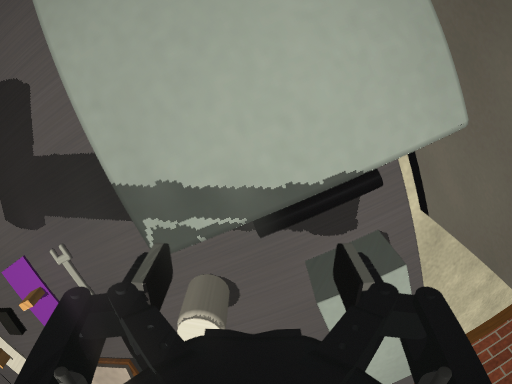

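```bash
cat > h.py <<'E'
from rig import readout, viewer, ticket, bot
import cv2, numpy as np
from scipy.spatial.transform import Rotation as R
from scipy.optimize import least_squares
def cam(n):
    m=viewer.camera_model(n); f=192/np.tan(np.radians(m['fov_y'])/2)
    return f,m['cx'],m['cy'],R.from_rotvec(m['rvec']).as_matrix(),np.array(m['tvec'])
def proj(P,c,fish=False):
    f,cx,cy,Rm,t=c; q=np.atleast_2d(P)@Rm.T+t
    if fish:
        r=np.hypot(q[:,0],q[:,1]); th=np.arctan2(r,q[:,2]); k=f*th/np.maximum(r,1e-9)
        return np.c_[cx+k*q[:,0],cy+k*q[:,1]]
    return np.c_[cx+f*q[:,0]/q[:,2],cy+f*q[:,1]/q[:,2]]
def unproj(uv,c,z,fish=False):
    f,cx,cy,Rm,t=c; uv=np.atleast_2d(uv).astype(float)
    d=(uv-[cx,cy])/f
    if fish:
        th=np.hypot(d[:,0],d[:,1]); D=np.c_[d*(np.sin(th)/np.maximum(th,1e-9))[:,None],np.cos(th)]
    else: D=np.c_[d,np.ones(len(d))]
    D=D@Rm; o=-Rm.T@t
    return o+D*((z-o[2])/D[:,2])[:,None]
E
python3 - <<'E'
from h import *
for n in ["scene","side"]:
    im=viewer.capture(n).copy(); c=cam(n)
    for k in ["strip","deck","flap_lip","strip_grip","strip_edge"]:
        for r in viewer.trace(k,n)[:4]:
            reg=r['region'].astype(np.uint8); 
            cs,_=cv2.findContours(reg,0,1)
            cn=max(cs,key=cv2.contourArea) if cs else None
            print(n,k,round(r['confidence'],2),np.round(r['xy'],1),reg.sum(),np.round(unproj(r['xy'],c,0.01),3))
            if cn is not None and k in("strip","deck") and len(cn)>4: 
                b=cv2.approxPolyDP(cn,4,True)[:,0]; print("   ",b.tolist(), np.round(unproj(b,c,0.004),3)[:,:2].tolist())
E
```

```text
scene strip 0.91 [207.6 153.1] 642 [[ 0.292 -0.254  0.01 ]]
    [[199, 141], [195, 164], [219, 165], [220, 141]] [[0.213, -0.301], [0.352, -0.302], [0.354, -0.198], [0.209, -0.207]]
scene strip 0.88 [154.1 150.4] 649 [[ 0.284 -0.49   0.01 ]]
    [[146, 140], [142, 164], [165, 163], [169, 140]] [[0.215, -0.541], [0.36, -0.529], [0.351, -0.432], [0.212, -0.438]]
scene strip 0.85 [205.5 191.1] 783 [[ 0.502 -0.239  0.01 ]]
    [[219, 179], [201, 176], [185, 186], [189, 203], [224, 196]] [[0.432, -0.191], [0.418, -0.268], [0.474, -0.327], [0.56, -0.299], [0.52, -0.163]]
scene strip 0.84 [289.4 166.4] 668 [[0.356 0.102 0.01 ]]
    [[277, 153], [277, 177], [300, 178], [298, 152]] [[0.274, 0.05], [0.412, 0.05], [0.414, 0.146], [0.265, 0.142]]
scene deck 0.55 [286.9 213.1] 1985 [[0.599 0.089 0.01 ]]
    [[262, 189], [241, 241], [255, 215], [308, 227], [302, 255], [307, 256], [318, 202]] [[0.478, -0.011], [0.727, -0.082], [0.608, -0.035], [0.656, 0.169], [0.778, 0.142], [0.781, 0.16], [0.536, 0.214]]
scene flap_lip 0.62 [277.2 231.5] 1242 [[0.684 0.051 0.01 ]]
scene flap_lip 0.25 [179.3 236.6]
[... 1803 characters left out ...]
.499, -0.471], [0.449, -0.489], [0.554, -0.483], [0.568, -0.51]]
side flap_lip 0.65 [284.6 157.1] 1113 [[0.825 0.144 0.01 ]]
side flap_lip 0.56 [283.3 264.9] 1712 [[ 0.487 -0.257  0.01 ]]
side strip_grip 0.76 [281.6 263.8] 1751 [[ 0.486 -0.251  0.01 ]]
side strip_grip 0.73 [279.4 369.9] 2064 [[ 0.296 -0.475  0.01 ]]
side strip_grip 0.64 [174.2 215.8] 1209 [[0.329 0.095 0.01 ]]
side strip_grip 0.6 [216.3 304.7] 2364 [[ 0.269 -0.256  0.01 ]]
side strip_edge 0.96 [281.5 264.3] 1687 [[ 0.485 -0.252  0.01 ]]
side strip_edge 0.94 [218.6 302.6] 2257 [[ 0.277 -0.254  0.01 ]]
side strip_edge 0.67 [173.1 212. ] 1183 [[0.334 0.113 0.01 ]]
side strip_edge 0.56 [279.  369.5] 2048 [[ 0.296 -0.474  0.01 ]]
```

```bash
python3 - <<'E'
import cv2
a=cv2.imread("pics/scene0.png")[140:280,160:340];cv2.imwrite("pics/s0c.png",cv2.resize(a,None,fx=4,fy=4,interpolation=2))
a=cv2.imread("pics/side0.png")[120:300,195:395];cv2.imwrite("pics/d0c.png",cv2.resize(a,None,fx=3.3,fy=3.3,interpolation=2))
E
```

```text
(no output)
```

View pics/s0c.png

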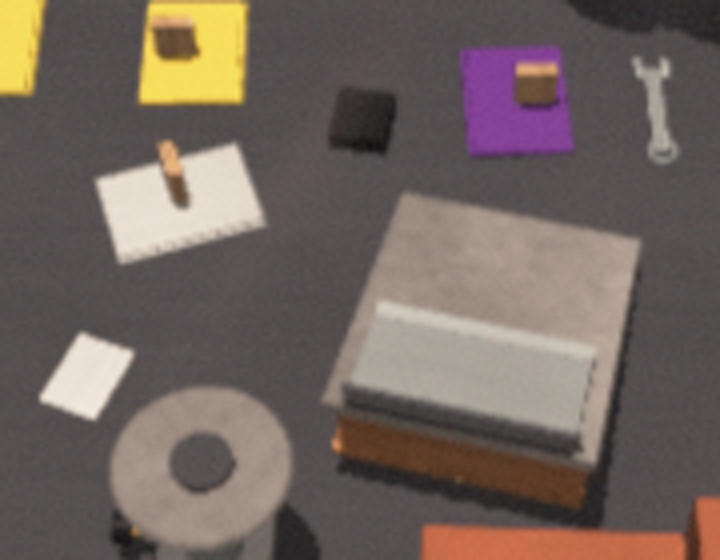

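View pics/d0c.png

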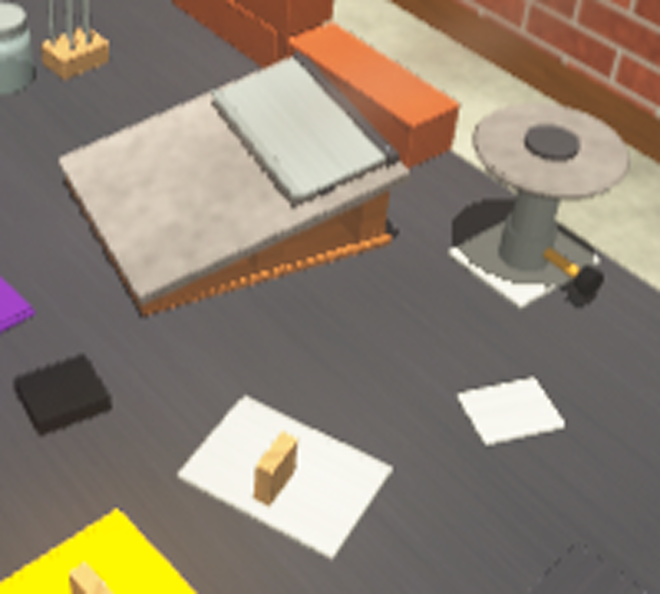

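```bash
cat >> h.py <<'E'
def stripT(p): # x,y,yaw
    return lambda L: np.atleast_2d(L)@R.from_euler('z',p[2]).as_matrix().T+[p[0],p[1],0]
def deckT(p):
    M=(R.from_euler('z',p[2])*R.from_euler('y',-0.22)).as_matrix()
    return lambda L: np.atleast_2d(L)@M.T+[p[0],p[1],0.065]
DC=np.array([[-.15,.12,0],[-.15,-.12,0],[.15,-.12,0],[.15,.12,0],[.03,-.1,.0165],[.03,.1,.0165]])
SC=np.array([[.055,.075,.005],[-.055,.075,.005],[-.055,-.075,.005],[.055,-.075,.005]])
E
python3 - <<'E'
from h import *
cs,cd=cam("scene"),cam("side")
s=lambda a:np.array(a)/4+[160,140]
d=lambda a:np.array(a)/3.3+[195,120]
# deck local: (-.15,-.12)= robot near, right(y-) 
oS=s([[640,240],[405,195],[322,403],[590,467],[375,303],[596,350]])
oD=d([[60,160],[140,300],[408,170],[298,198],[213,98]])
def res(p):
    T=deckT(p); return np.r_[(proj(T(DC),cs)-oS).ravel(),(proj(T(DC[[0,1,2,4,5]]),cd)-oD).ravel()]
r=least_squares(res,[.64,.07,-.2],loss='soft_l1');print("deck",r.x,np.round(res(r.x).reshape(-1,2),1).tolist())
S=s([[238,143],[95,180],[120,263],[267,228]]); D=d([[245,395],[178,474],[332,558],[393,468]])
# world order: scene (238,143): left near ; side(245,395) left far
print(np.round(unproj(S,cs,.005),3)[:,:2].tolist(),np.round(unproj(D,cd,.005),3)[:,:2].tolist())
# far-left, near-left, near-right, far-right
oS2=S[[3,0,1,2]];oD2=D
for y0 in (-.35+.8,.4):pass
def res2(p):
    T=stripT(p);return np.r_[(proj(T(SC),cs)-oS2).ravel(),(proj(T(SC),cd)-oD2).ravel()]
r=least_squares(res2,[.49,-.24,.3]);print("strip",r.x,np.round(res2(r.x).reshape(-1,2),1).tolist())
p=r.x
for yw in (0,np.pi):
    q=[p[0],p[1],p[2]+yw];T=stripT(q)
    for z in(.005,.051): print(yw,z,(proj(T([[-.042,0,z],[.002,0,z]]),cs)-[160,140]).round(1)*4,(proj(T([[-.042,0,z],[.002,0,z]]),cd)-[195,120]).round(1)*3.3)
E
```

```text
deck [ 0.66538171  0.06758546 -0.21929171] [[-0.2, 0.3], [-1.0, -0.6], [-0.8, -0.2], [0.9, -0.6], [0.4, -0.2], [-0.5, -0.2], [0.1, -0.8], [0.3, -1.1], [1.4, 0.5], [-0.8, -0.5], [-0.2, -1.9]]
[[0.415, -0.191], [0.47, -0.333], [0.574, -0.293], [0.525, -0.151]] [[0.516, -0.156], [0.414, -0.195], [0.466, -0.335], [0.569, -0.296]]
strip [ 0.49268731 -0.24410697  0.3548406 ] [[-0.7, -1.4], [-0.5, 0.1], [-0.0, -0.5], [-0.4, -0.7], [0.2, -0.6], [-0.0, -0.5], [0.1, -0.6], [0.2, -0.5]]
0 0.005 [[168.8 169.6]
 [179.2 201.6]] [[260.7  502.26]
 [287.43 467.94]]
0 0.051 [[164.4 140.8]
 [174.8 172.8]] [[263.67 466.95]
 [290.73 432.63]]
3.141592653589793 0.005 [[188.8 231.2]
 [178.4 198.4]] [[310.2  437.91]
 [285.12 470.91]]
3.141592653589793 0.051 [[184.8 202.8]
 [174.  170. ]] [[314.49 402.6 ]
 [288.42 435.6 ]]
```

>>> play_rows(rows=[[[0.26,-1.16,0],-1.13],[[0.52,-2.32,0],-2.26],[[0.78,-3.48,0],-3.39],[[1.04,-4.64,0],-4.52],[[1.3,-5.8,0],-5.63]], grip=100, grip_force=30)

```text
time_s: 1.38
position: [0.3434, 0.3233, 0.2316]
ee_rot: [-3.092, -0.555, -0.002]
contact_force: [1.3, -1.2, 1.0]
grip_width: 0.0855
```

>>> play_rows(rows=[[[0.26,-1.16,0],-1.13],[[0.52,-2.32,0],-2.26],[[0.78,-3.48,0],-3.39],[[1.04,-4.64,0],-4.52],[[1.3,-5.8,0],-5.63]])

```text
time_s: 2.0
position: [0.4087, 0.0315, 0.2322]
ee_rot: [-3.067, 0.679, -0.005]
contact_force: [1.1, 0.0, 0.5]
grip_width: 0.0855
```

>>> play_rows(rows=[[[0.26,-1.16,0],-1.13],[[0.52,-2.32,0],-2.26],[[0.78,-3.48,0],-3.39],[[1.04,-4.64,0],-4.52],[[1.3,-5.8,0],-5.63]])

```text
time_s: 2.62
position: [0.4739, -0.2607, 0.2326]
ee_rot: [2.568, -1.809, 0.006]
contact_force: [0.1, 0.7, 0.2]
grip_width: 0.0853
```

```bash
python3 - <<'E'
from h import *
s=readout.state();print(s['time_s'],s['position'],s['contact_force'],s['joint_positions'].round(3),s['joint_velocities'].round(3));M=R.from_rotvec(s['ee_rot']).as_matrix();print(M.round(3),np.arctan2(M[1,0],M[0,0]))
c=cam("wrist");im=viewer.capture("wrist").copy()
T=stripT([.4927,-.2441,.3548]);
pts=proj(np.r_[T(SC),T([[-.042,0,.051],[.002,0,.051],[-.042,0,.005],[.002,0,.005]])],c,True)
big=cv2.resize(im[:,:,::-1],None,fx=1.5,fy=1.5)
for p in pts: cv2.circle(big,tuple(int(v) for v in (p+.5)*1.5),3,(0,0,255),1)
D=deckT([.6654,.0676,-.2193])
for p in proj(D(DC),c,True): cv2.circle(big,tuple(int(v) for v in (p+.5)*1.5),3,(255,0,0),1)
cv2.imwrite("pics/w1.png",big)
E
```

```text
2.625 [ 0.47391758 -0.26068686  0.23259909] [0.12331831 0.68759255 0.20058438] [-5.480e-01  6.000e-03  1.892e+00 -1.000e-03  1.239e+00  6.790e-01] [-0.675  0.596 -0.584  0.003 -0.019  0.553]
[[ 0.337 -0.942  0.003]
 [-0.942 -0.337 -0.003]
 [ 0.003 -0.002 -1.   ]] -1.2274792513202721
```

View pics/w1.png

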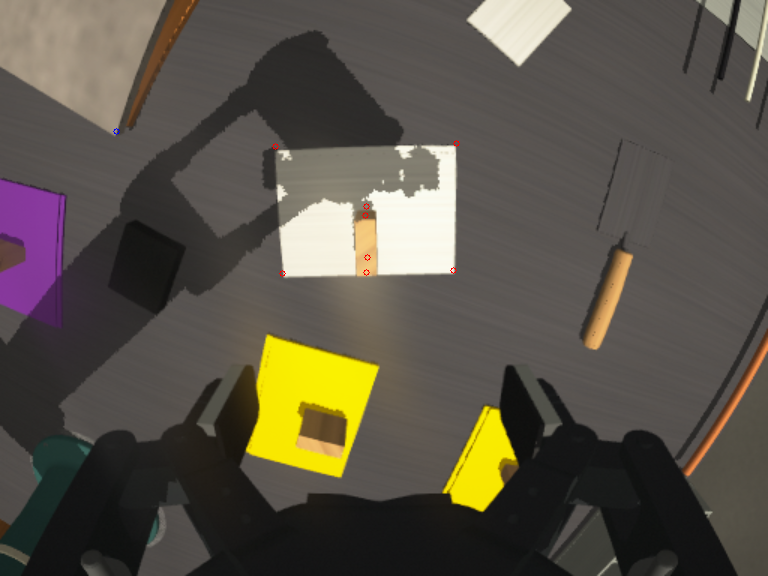

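```bash
python3 - <<'E'
from h import *
s=readout.state();print(s['time_s'],s['position'],s['joint_velocities'].round(3))
c=cam("wrist");im=viewer.capture("wrist").copy()
print("cam pos",(-c[3].T@c[4]).round(3))
cr=im[85:195,170:315];big=cv2.resize(cr[:,:,::-1],None,fx=5,fy=5,interpolation=2)
T=stripT([.4927,-.2441,.3548])
rib=[[x,y,z] for z in(.051,.005) for x in(-.042,.002) for y in(-.008,.008)]
pts=proj(np.r_[T(SC),T(rib)],c,True)
for p in pts: cv2.circle(big,tuple(int(v) for v in (p-[170,85]+.5)*5),3,(0,0,255),1)
cv2.imwrite("pics/w2.png",big)
E
```

```text
2.675 [ 0.47529029 -0.26753086  0.23254133] [ 0.062 -0.062  0.063  0.037  0.049 -0.102]
cam pos [ 0.55  -0.24   0.375]
```

View pics/w2.png

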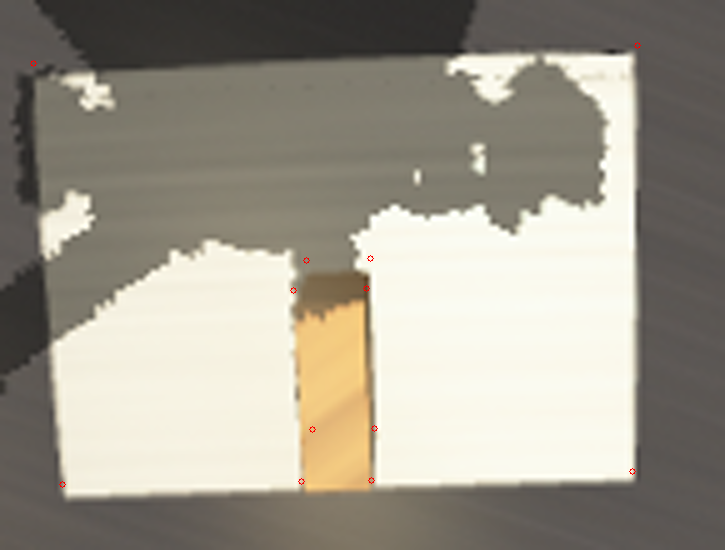

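```bash
python3 - <<'E'
from h import *
s=readout.state();print(s['time_s'],s['position'],s['joint_velocities'].round(3))
c=cam("wrist")
o=np.array([[36,74],[65,497],[634,480],[635,53]])/5-.5+[170,85]
f=lambda p:(proj(stripT(p)(SC),c,True)-o).ravel()
r=least_squares(f,[.49,-.24,.35]);print(r.x,r.fun.round(2)); 
g=stripT(r.x)([-.02,0,.028])[0];print(g, g-s['position'])
M=R.from_rotvec(s['ee_rot']).as_matrix();print(np.degrees(r.x[2]-np.pi/2-np.arctan2(M[1,0],M[0,0]))/8, M[:,2])
E
```

```text
2.725 [ 0.47444026 -0.26381338  0.23232095] [ 0.058 -0.045  0.057  0.052  0.049 -0.039]
[ 0.48907701 -0.24041346  0.3672566 ] [-0.49  0.3   0.15 -0.45  0.03 -0.07  0.32  0.19]
[ 0.4704107  -0.24759459  0.028     ] [-0.00402956  0.01621879 -0.20432095]
0.17931698835730253 [ 0.0027793  -0.00499435 -0.99998367]
```

>>> play_rows(rows=[[[-0.03,0.1,-0.6],0.08],[[-0.07,0.3,-1.2],0.16],[[-0.07,0.32,-1.6],0.16],[[-0.07,0.32,-1.6],0.16],[[-0.07,0.32,-1.6],0.16]])

```text
time_s: 3.35
position: [0.4715, -0.2478, 0.1534]
ee_rot: [2.586, -1.78, 0.01]
contact_force: [-1.4, 0.2, -0.5]
grip_width: 0.0854
```

```bash
python3 - <<'E'
from h import *
s=readout.state();print(s['time_s'],s['position'],s['joint_velocities'].round(3))
c=cam("wrist");im=viewer.capture("wrist").copy();s2=readout.state();print(s2['position'])
cr=im[60:280,130:390];big=cv2.resize(cr[:,:,::-1],None,fx=3,fy=3,interpolation=2)
T=stripT([.4891,-.2404,.3673])
rib=[[x,y,z] for z in(.051,.005) for x in(-.042,.002) for y in(-.008,.008)]
pts=proj(np.r_[T(SC),T(rib)],c,True)
for p in pts: cv2.circle(big,tuple(int(v) for v in (p-[130,60]+.5)*3),3,(0,0,255),1)
cv2.imwrite("pics/w3.png",big); np.save("w3c.npy",np.r_[c[0],c[1],c[2],c[3].ravel(),c[4]])
M=R.from_rotvec(s['ee_rot']).as_matrix();print(np.arctan2(M[1,0],M[0,0]), M[:,2])
E
```

```text
3.35 [ 0.47154661 -0.24777454  0.15335925] [-0.003 -0.006 -0.018  0.001 -0.001 -0.001]
[ 0.47185966 -0.24806572  0.15379442]
-1.2055257430028865 [ 0.0041281  -0.00557101 -0.99997596]
```

View pics/w3.png

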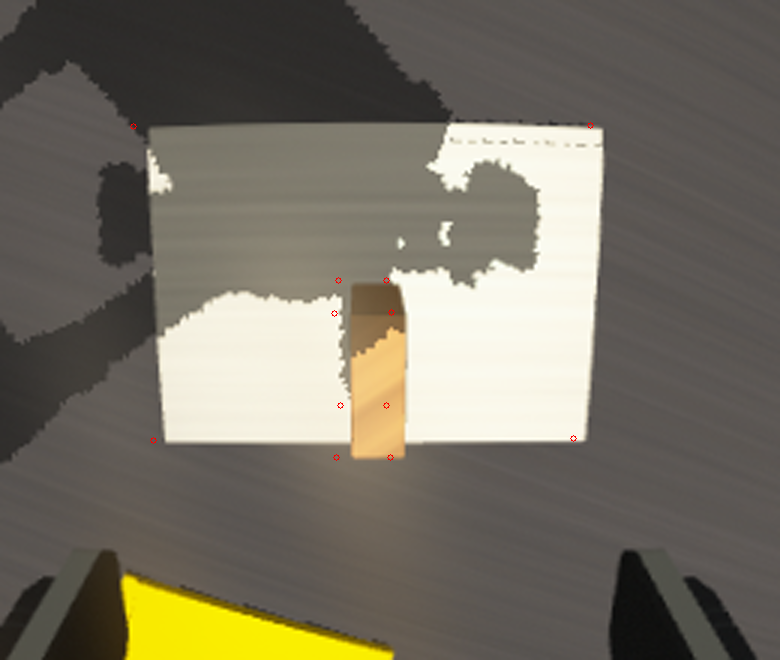

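```bash
python3 - <<'E'
from h import *
a=np.load("w3c.npy");c=(a[0],a[1],a[2],a[3:12].reshape(3,3),a[12:])
o=np.array([[149,128],[165,442],[586,440],[604,129]])/3-.5+[130,60]
f=lambda p:(proj(stripT(p)(SC),c,True)-o).ravel()
r=least_squares(f,[.49,-.24,.35]);print(r.x,r.fun.round(2)); 
s=readout.state();g=stripT(r.x)([-.02,0,.028])[0];print(g, (g-s['position'])/.05)
M=R.from_rotvec(s['ee_rot']).as_matrix();print(np.degrees(r.x[2]-np.pi/2-np.arctan2(M[1,0],M[0,0]))/8)
E
```

```text
[ 0.49013877 -0.24502231  0.36493588] [-0.31 -0.07  0.36 -0.04 -0.23  0.23  0.19 -0.12]
[ 0.47145584 -0.2521601   0.028     ] [-0.00807643 -0.08188758 -2.51588845]
-0.0010401893065698192
```

>>> play_rows(rows=[[[0,-0.08,-0.8],0],[[0,-0.08,-1.6],0],[[0,-0.08,-2.3],0],[[0,-0.08,-2.7],0],[[0,-0.08,-2.82],0]])

```text
time_s: 4.03
position: [0.4718, -0.252, 0.0125]
ee_rot: [2.586, -1.78, 0.011]
contact_force: [0.4, -0.2, -0.8]
grip_width: 0.0854
```

>>> play_rows(rows=[[[0,0,0],0],[[0,0,0],0],[[0,0,0],0],[[0,0,0],0],[[0,0,0],0]], grip=0, grip_force=30)

```text
time_s: 4.65
position: [0.4723, -0.2524, 0.0134]
ee_rot: [2.586, -1.78, 0.012]
contact_force: [0.0, 0.2, 5.6]
grip_width: 0.0157
```

>>> play_rows(rows=[[[0,0,0.2],0],[[0,0,0.6],0],[[0,0,1.2],0],[[0,0,2.0],0],[[0,0,2.4],0]])

```text
time_s: 5.28
position: [0.4731, -0.2528, 0.1358]
ee_rot: [2.586, -1.78, 0.017]
contact_force: [0.3, 0.4, -3.4]
grip_width: 0.0152
```

```bash
python3 - <<'E'
from h import *
s=readout.state();print(s['time_s'],s['position'],s['contact_force'],s['moment'],s['grip_width'])
for n in("side","wrist"):
    im=viewer.capture(n);cv2.imwrite(f"pics/{n}4.png",im[:,:,::-1])
E
```

```text
5.275 [ 0.47314311 -0.25284606  0.13582373] [ 0.34136828  0.37803358 -3.43014928] [ 0.00084071  0.01494271 -0.01811705] 0.015244522872969861
```

View pics/side4.png

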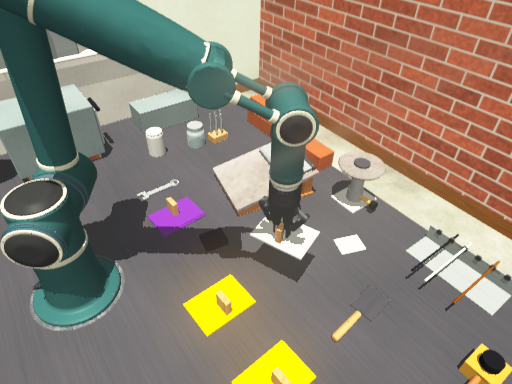

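View pics/wrist4.png

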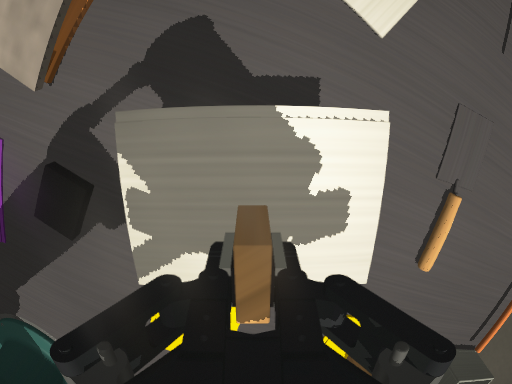

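```bash
python3 - <<'E'
from h import *
s=readout.state();print(s['position'])
im=cv2.imread("pics/wrist4.png")[90:300,100:400];cv2.imwrite("pics/w4c.png",cv2.resize(im,None,fx=2.6,fy=2.6,interpolation=2))
c=cam("wrist")
o=np.array([[115,111],[138,283],[370,283],[389,112]],float)
M=R.from_rotvec(s['ee_rot']).as_matrix(); yaw=np.arctan2(M[1,0],M[0,0])+np.pi/2
def T(p,L):
    # p: x,y,z of grip point, yaw, pitch(nose up +)
    A=(R.from_euler('z',p[3])*R.from_euler('y',-p[4])).as_matrix()
    return (np.array(L)-[-.02,0,.028])@A.T+p[:3]
g=np.r_[s['position'],yaw,0];g[2]+=.0187-.002
f=lambda p:np.r_[(proj(T(p,SC),c,True)-o).ravel(),(p-g)/[.003,.003,.002,.05,1]]
r=least_squares(f,g);print(g,r.x,r.fun.round(2))
E
```

```text
[ 0.47409048 -0.25340979  0.13640277]
[ 0.47409048 -0.25340979  0.15310277  0.36516758  0.        ] [ 0.47444992 -0.25439053  0.15117239  0.36503548 -0.0250753 ] [ 0.62 -0.55  0.66  2.1  -2.69  0.24  1.01 -1.54  0.12 -0.33 -0.97 -0.
 -0.03]
```

View pics/w4c.png

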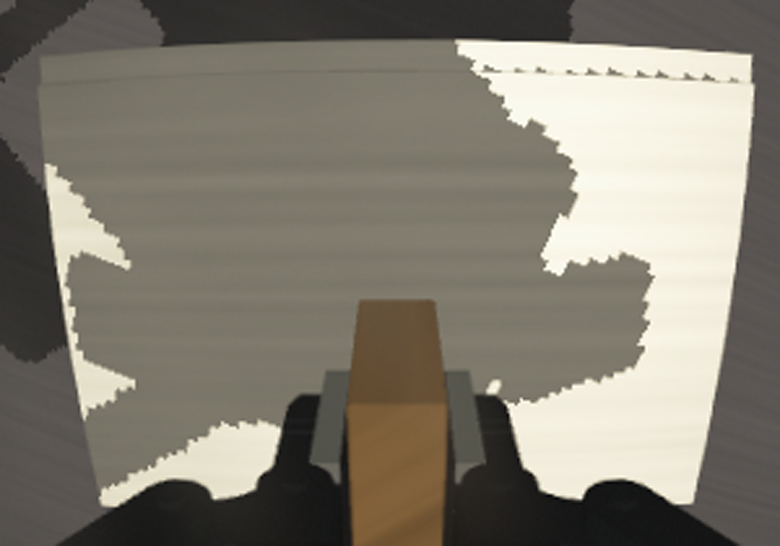

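```bash
python3 - <<'E'
from h import *
s=readout.state();p=s['position'];D=deckT([.6654,.0676,-.2193])
for x in(-.12,-.105,-.095,-.015): 
    g=D([x,0,.028])[0]; print(x,g,(g-[0,0,.0187]-p)/.05)
E
```

```text
-0.12 [0.54513295 0.09440566 0.06613757] [ 1.42084946  6.95630908 -1.77930391]
-0.105 [0.55942082 0.09122112 0.06941102] [ 1.70660687  6.89261817 -1.71383503]
-0.095 [0.56894607 0.08909809 0.07159331] [ 1.8971118   6.85015757 -1.6701891 ]
-0.015 [0.64514805 0.07211385 0.08905168] [ 3.42115129  6.51047274 -1.32102171]
```

>>> play_rows(rows=[[[0.1,0.5,0.2],-0.4],[[0.25,1.2,0.3],-0.9],[[0.4,2.0,0.3],-1.4],[[0.55,2.8,0.3],-1.9],[[0.7,3.6,0.3],-2.4]])

```text
time_s: 6.0
position: [0.5079, -0.0719, 0.1496]
ee_rot: [2.248, -2.187, 0.017]
contact_force: [0.8, 1.0, -1.4]
grip_width: 0.0154
```

>>> play_rows(rows=[[[0.2,0.9,0],-0.4],[[0.35,1.7,0],-0.9],[[0.5,2.5,0],-1.4],[[0.65,3.1,0],-1.8],[[0.72,3.35,0],-1.8]])

```text
time_s: 6.62
position: [0.5429, 0.097, 0.1479]
ee_rot: [1.957, -2.446, 0.013]
contact_force: [-0.1, -0.2, -1.8]
grip_width: 0.0154
```

>>> play_rows(rows=[[[0,0,0],0],[[0,0,0],0],[[0,0,0],0]])

```text
time_s: 7.0
position: [0.5426, 0.0959, 0.1477]
ee_rot: [1.955, -2.447, 0.013]
contact_force: [0.5, -0.4, -2.3]
grip_width: 0.0156
```

```bash
python3 - <<'E'
from h import *
s=readout.state();print(s['time_s'],s['position'],s['joint_velocities'].round(3));
M=R.from_rotvec(s['ee_rot']).as_matrix();print(np.arctan2(M[1,0],M[0,0])+np.pi/2, M[:,2])
c=cam("wrist");np.save("w5c.npy",np.r_[c[0],c[1],c[2],c[3].ravel(),c[4]])
im=viewer.capture("wrist").copy();cv2.imwrite("pics/w5raw.png",im[:,:,::-1])
big=cv2.resize(im[:,:,::-1],None,fx=1.5,fy=1.5)
D=deckT([.6654,.0676,-.2193])
for p in proj(D(DC),c,True): cv2.circle(big,tuple(int(v) for v in (p+.5)*1.5),3,(255,0,0),1)
cv2.imwrite("pics/w5.png",big)
E
```

```text
7.0 [0.54261948 0.09594219 0.14765372] [-0.003 -0.004 -0.004  0.    -0.002  0.004]
-0.22252521152939453 [-0.00235083 -0.01271421 -0.99991641]
```

View pics/w5.png

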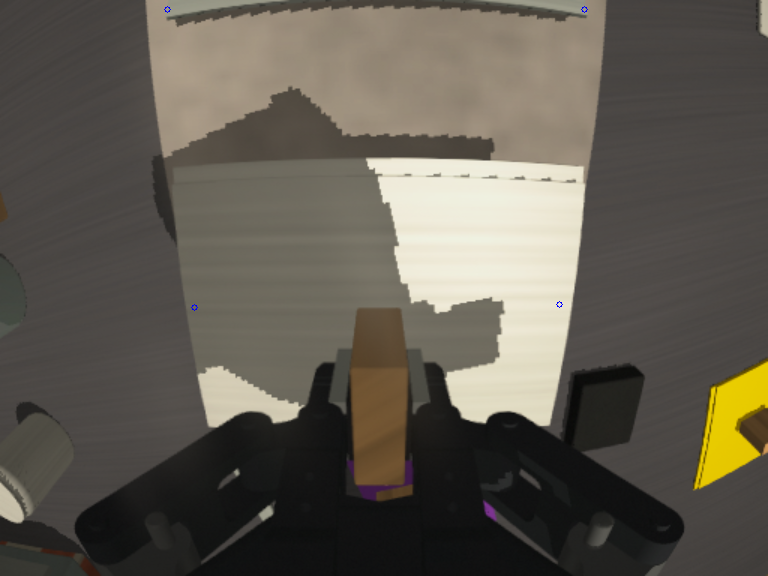

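```bash
python3 - <<'E'
from h import *
im=cv2.imread("pics/w5raw.png")
a=cv2.resize(im[0:40,95:415],None,fx=2.4,fy=6,interpolation=2);cv2.imwrite("pics/w5c.png",a)
E
```

```text
(no output)
```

View pics/w5c.png

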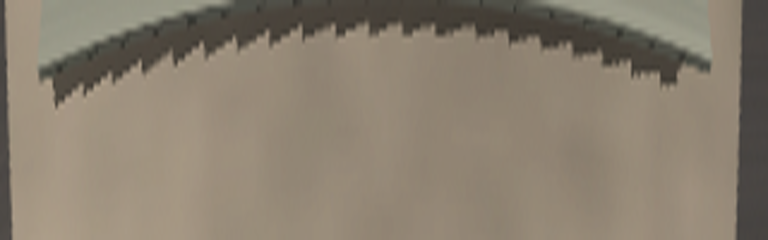

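```bash
python3 - <<'E'
from h import *
a=np.load("w5c.npy");c=(a[0],a[1],a[2],a[3:12].reshape(3,3),a[12:])
o=np.array([[391.2,11.5],[111.3,11.7]])-.5
L=np.array([[97.1,10],[100,39.6]])-.5; Rr=np.array([[404,10],[402.1,39.6]])-.5
t=np.linspace(-.1,.05,400)
def f(p):
    D=deckT(p); r=(proj(D(DC[4:6]),c,True)-o).ravel().tolist()
    for E,y in((L,.12),(Rr,-.12)):
        q=proj(D(np.c_[t,0*t+y,0*t]),c,True);i=np.argsort(q[:,1])
        r+=list(np.interp(E[:,1],q[i,1],q[i,0])-E[:,0])
    return np.array(r)
print(f([.6654,.0676,-.2193]).round(2))
r=least_squares(f,[.6654,.0676,-.2193],diff_step=1e-4);print(r.x,r.fun.round(2))
s=readout.state();p=s['position'];print(p)
D=deckT([.663,.0676,r.x[2]])
g=D([-.1,0,.028])[0]; print((g-[0,0,.0187]-p)/.05)
E
```

```text
[-1.45 -5.28  0.49 -5.04  1.    0.42 -1.1  -1.46]
[ 0.66121155  0.06822395 -0.21943851] [-0.84  0.07  0.65  0.18  0.81  0.23 -0.23 -0.61]
[0.54274996 0.09602993 0.14782611]
[ 0.38073217 -0.11712613 -1.92047881]
```

>>> play_rows(rows=[[[0.1,-0.03,-0.4],0],[[0.2,-0.06,-0.8],0],[[0.3,-0.1,-1.15],0],[[0.38,-0.11,-1.4],0],[[0.38,-0.11,-1.45],0]])

```text
time_s: 7.68
position: [0.5611, 0.0904, 0.0736]
ee_rot: [1.954, -2.445, 0.011]
contact_force: [0.5, -0.6, -2.4]
grip_width: 0.0154
```

>>> play_rows(rows=[[[0,0,-0.05],0],[[0,0,-0.1],0],[[0,0,-0.15],0],[[0,0,-0.2],0],[[0,0,-0.2],0]], grip_force=20)

```text
time_s: 8.3
position: [0.5608, 0.0907, 0.065]
ee_rot: [1.954, -2.445, 0.011]
contact_force: [-5.6, -1.1, 4.2]
grip_width: 0.0155
```

>>> play_rows(rows=[[[0,0,-0.05],0],[[0,0,-0.1],0],[[0,0,-0.14],0],[[0,0,-0.14],0]])

```text
time_s: 8.8
position: [0.5607, 0.0911, 0.0594]
ee_rot: [1.955, -2.445, 0.011]
contact_force: [-4.5, -1.0, 4.5]
grip_width: 0.0159
```

```bash
python3 - <<'E'
from h import *
s=readout.state();print(s['time_s'],s['position'],s['contact_force'],s['moment'],s['grip_width'])
im=viewer.capture("side");cv2.imwrite("pics/side6.png",cv2.resize(im[110:250,180:360,::-1],None,fx=4,fy=4,interpolation=2))
im=viewer.capture("wrist");cv2.imwrite("pics/w6.png",im[:,:,::-1])
E
```

```text
8.8 [0.56066782 0.09105504 0.05941565] [-4.45544385 -0.95562243  4.52658712] [0.18729793 0.37820821 0.21689241] 0.015868321267250143
```

View pics/side6.png

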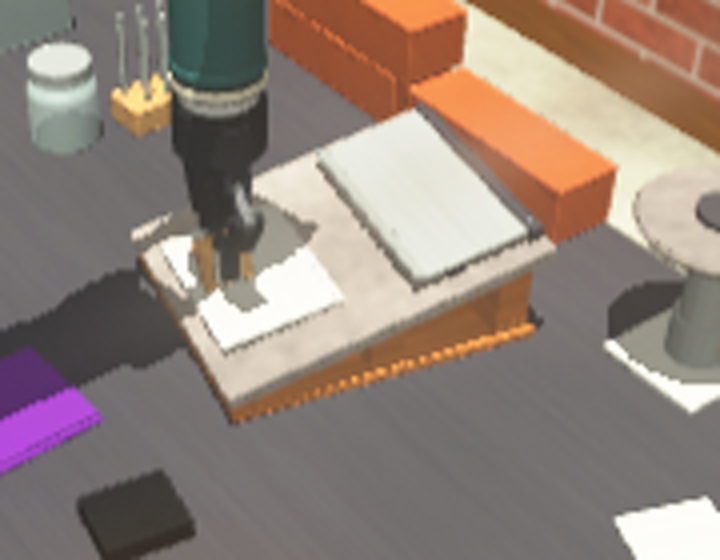

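View pics/w6.png

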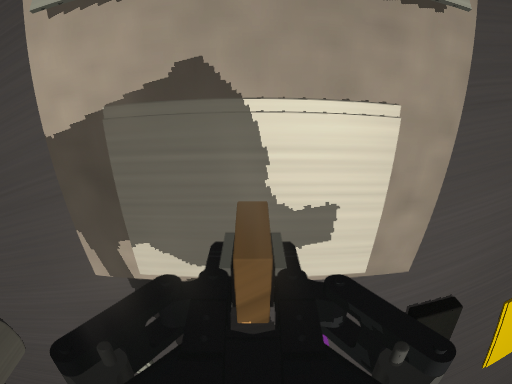

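>>> play_rows(rows=[[[0,0,-0.06],0],[[0,0,-0.12],0],[[0,0,-0.18],0],[[0,0,-0.2],0],[[0,0,-0.2],0]])

```text
time_s: 9.52
position: [0.5607, 0.091, 0.0554]
ee_rot: [1.956, -2.444, 0.011]
contact_force: [-18.5, -5.5, 32.3]
grip_width: 0.0157
```

```bash
python3 - <<'E'
from h import *
s=readout.state();print(s['time_s'],s['position'],s['contact_force'],s['moment'],s['grip_width'])
im=viewer.capture("side");cv2.imwrite("pics/side7.png",cv2.resize(im[110:250,180:360,::-1],None,fx=4,fy=4,interpolation=2))
im=viewer.capture("wrist");cv2.imwrite("pics/w7.png",im[:,:,::-1])
E
```

```text
9.525 [0.56071821 0.09103793 0.05539665] [-18.46082548  -5.49906635  32.25450465] [0.20268981 2.25996782 0.1009027 ] 0.015740859545241487
```

View pics/side7.png

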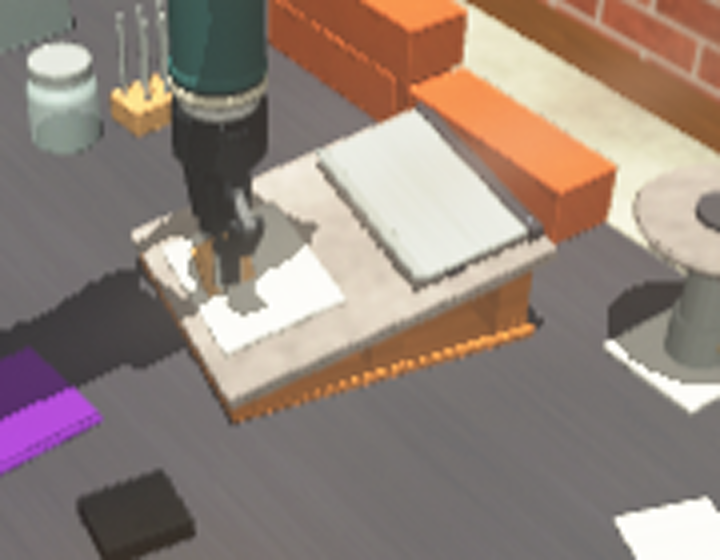

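View pics/w7.png

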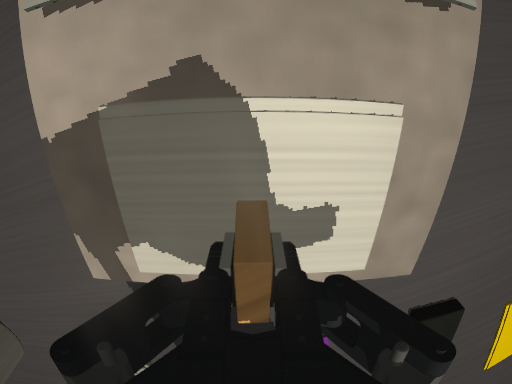

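>>> play_rows(rows=[[[0.095,-0.021,0.0],0],[[0.19,-0.042,0.016],0],[[0.286,-0.064,0.037],0],[[0.38,-0.085,0.058],0],[[0.476,-0.106,0.08],0]], grip_force=40)

```text
time_s: 10.25
position: [0.5829, 0.0866, 0.0605]
ee_rot: [1.955, -2.442, 0.005]
contact_force: [-11.8, 1.9, 14.3]
grip_width: 0.0158
```

```bash
cat > st.py <<'E'
from h import *
s=readout.state();p=s['position'];print(s['time_s'],p,s['contact_force'],s['moment'],s['grip_width'])
D=[.662,.068,.065];A=(R.from_euler('z',-.2194)*R.from_euler('y',-0.22)).as_matrix()
M=R.from_rotvec(s['ee_rot']).as_matrix();print("grip in deck",(p-M[:,2]*.0187-D)@A,"force deck",s['contact_force']@A,"yaw err",np.arctan2(M[1,0],M[0,0])+np.pi/2+.2194)
E
python3 st.py; python3 - <<'E'
from h import *
im=viewer.capture("side");cv2.imwrite("pics/side8.png",cv2.resize(im[110:250,180:360,::-1],None,fx=4,fy=4,interpolation=2))
im=viewer.capture("wrist");cv2.imwrite("pics/w8.png",im[:,:,::-1])
E
```

```text
10.25 [0.58286602 0.08662061 0.06051146] [-11.80391447   1.86714203  14.30534339] [0.9134274  1.27035189 0.39465208] 0.015757668454043697
grip in deck [-0.07612042  0.00118946  0.03158256] force deck [-8.5179972  -0.7466684  16.56344396] yaw err -0.0013506641731116098
```

View pics/side8.png

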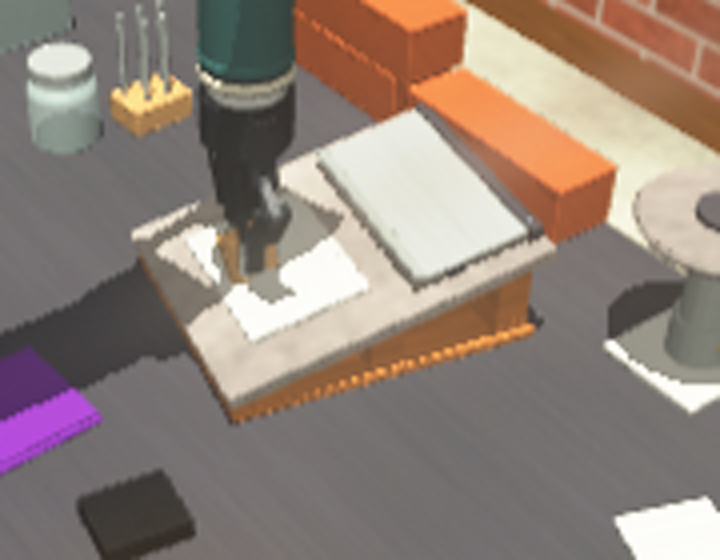

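View pics/w8.png

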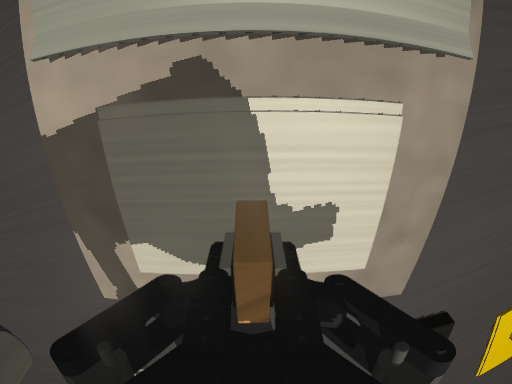

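>>> play_rows(rows=[[[0.095,-0.021,0.004],0],[[0.19,-0.042,0.022],0],[[0.286,-0.064,0.044],0],[[0.38,-0.085,0.065],0],[[0.476,-0.108,0.088],0]])

```text
time_s: 10.98
position: [0.6062, 0.0818, 0.0659]
ee_rot: [1.955, -2.44, 0.003]
contact_force: [-10.1, 1.2, 10.5]
grip_width: 0.0159
```

```bash
python3 st.py; python3 - <<'E'
from h import *
im=viewer.capture("side");cv2.imwrite("pics/side9.png",cv2.resize(im[110:250,180:360,::-1],None,fx=4,fy=4,interpolation=2))
im=viewer.capture("wrist");cv2.imwrite("pics/w9.png",im[:,:,::-1])
E
```

```text
10.975 [0.60623954 0.08175927 0.06586479] [-10.07149785   1.22140278  10.45733175] [0.77011863 1.01944959 0.49648819] 0.015883443235472756
grip in deck [-0.05162095  0.00152962  0.03158931] force deck [-7.57046064 -0.99987797 12.4085072 ] yaw err -0.0002243453549069241
```

View pics/side9.png

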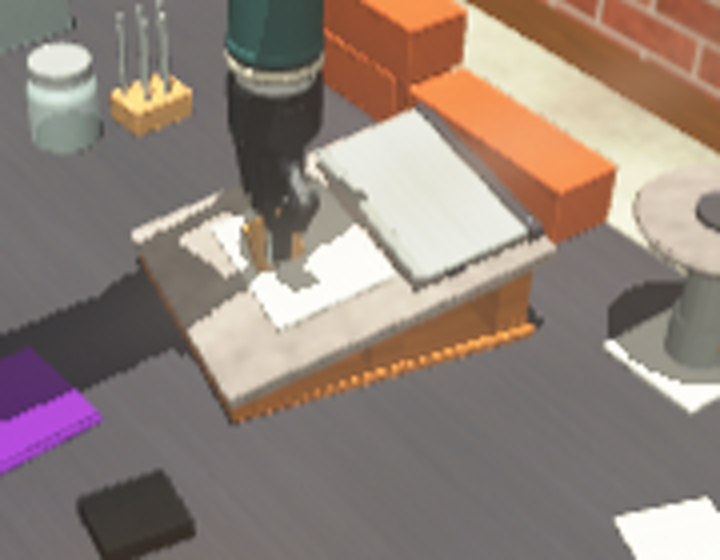

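View pics/w9.png

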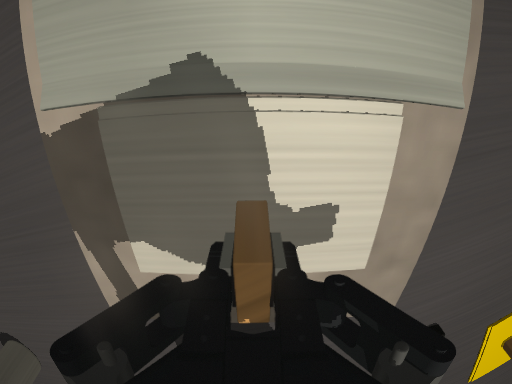

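>>> play_rows(rows=[[[0.095,-0.023,0.004],0],[[0.19,-0.045,0.022],0],[[0.286,-0.068,0.044],0],[[0.38,-0.09,0.065],0],[[0.476,-0.114,0.088],0]])

```text
time_s: 11.7
position: [0.6299, 0.0766, 0.0713]
ee_rot: [1.956, -2.439, 0.001]
contact_force: [-9.4, 0.0, 9.3]
grip_width: 0.0156
```

```bash
python3 st.py; python3 - <<'E'
from h import *
im=viewer.capture("side");cv2.imwrite("pics/side10.png",cv2.resize(im[110:250,180:360,::-1],None,fx=4,fy=4,interpolation=2))
E
```

```text
11.7 [0.62985293 0.07657767 0.07130981] [-9.39604063  0.01863956  9.27909152] [0.69517051 0.8716364  0.40015561] 0.015603439170460809
grip in deck [-0.02681415  0.00160457  0.03162138] force deck [-6.92874741 -2.02679956 11.05766744] yaw err 0.0006048611152231487
```

View pics/side10.png

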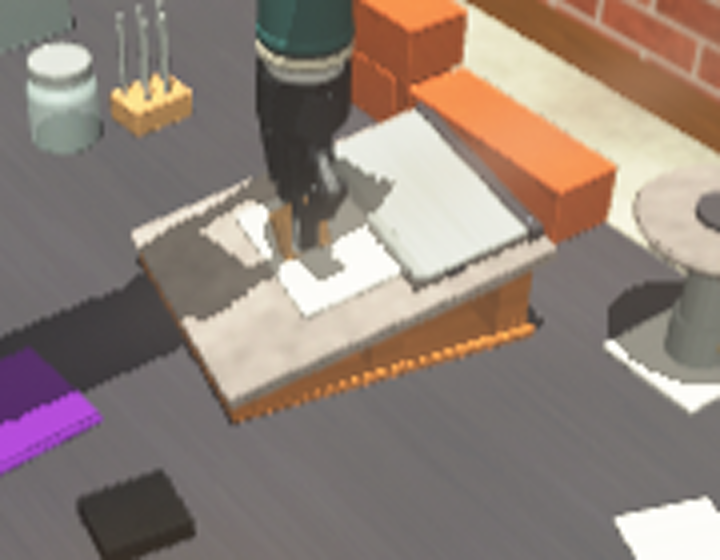

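Sheet looks unmoved; the edge is under it. About 12 mm remain; I go on until the force rises.

>>> play_rows(rows=[[[0.06,-0.014,-0.004],0],[[0.12,-0.028,0.008],0],[[0.18,-0.042,0.021],0],[[0.24,-0.057,0.034],0]])

```text
time_s: 12.25
position: [0.64, 0.0747, 0.0736]
ee_rot: [1.954, -2.436, -0.006]
contact_force: [-17.6, 3.3, 13.4]
grip_width: 0.0157
```

```bash
python3 st.py
```

```text
12.25 [0.64002824 0.07466736 0.0736037 ] [-17.5752781    3.27706392  13.41227231] [1.17275414 1.91158776 0.30672617] 0.015705992133113002
grip in deck [-0.01611484  0.00194924  0.03157814] force deck [-14.50960046  -0.62664779  16.98815481] yaw err 0.0007996211178193657
```

>>> play_rows(rows=[[[0.03,-0.007,-0.008],0],[[0.06,-0.014,0.0],0],[[0.08,-0.018,0.0],0],[[0.08,-0.018,0.0],0]])

```text
time_s: 12.75
position: [0.6401, 0.0748, 0.0736]
ee_rot: [1.95, -2.431, -0.017]
contact_force: [-15.4, 1.6, 12.5]
grip_width: 0.0157
```

```bash
python3 st.py; python3 - <<'E'
from h import *
im=viewer.capture("side");cv2.imwrite("pics/side11.png",cv2.resize(im[110:250,180:360,::-1],None,fx=4,fy=4,interpolation=2))
c=cam("wrist");im=viewer.capture("wrist");cv2.imwrite("pics/w11.png",im[:,:,::-1])
im=viewer.capture("scene");cv2.imwrite("pics/s11.png",cv2.resize(im[140:280,160:340,::-1],None,fx=4,fy=4,interpolation=2))
E
```

```text
12.75 [0.64005359 0.07480675 0.07363506] [-15.38531095   1.6406459   12.52501055] [0.88222705 1.60779567 0.14729473] 0.015691428386713436
grip in deck [-0.01594842  0.00210209  0.03156953] force deck [-12.26970365  -1.74720463  15.57809518] yaw err 0.0008323652502921497
```

View pics/side11.png

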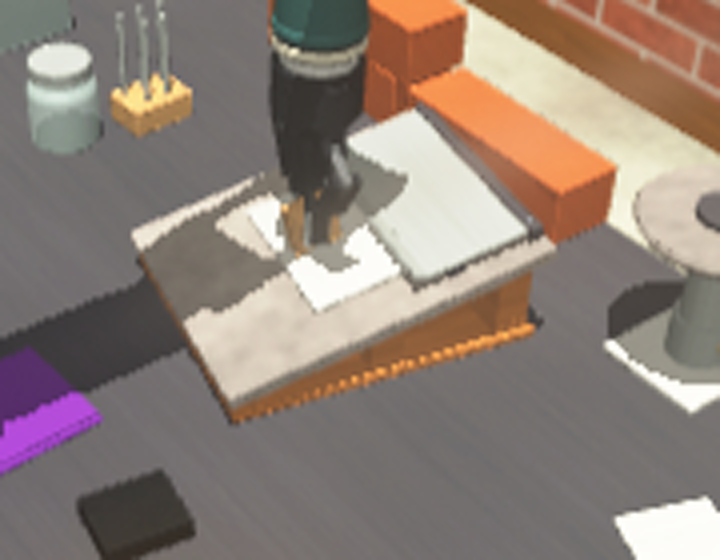

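View pics/w11.png

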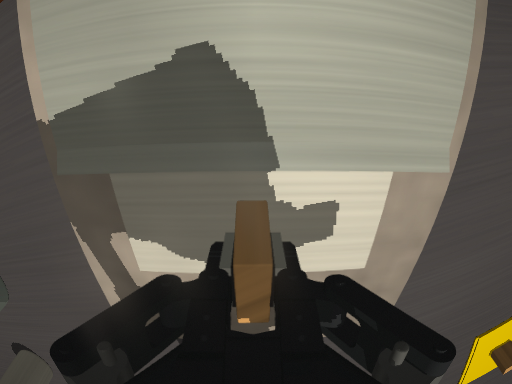

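View pics/s11.png

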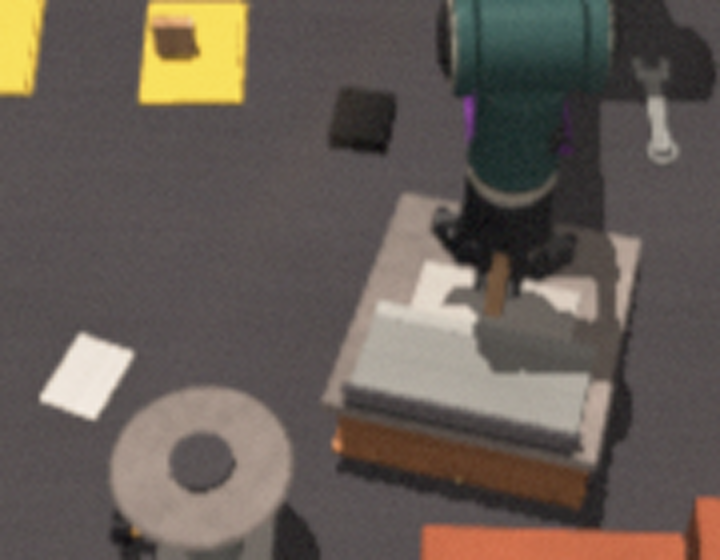

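>>> play_rows(rows=[[[0.03,-0.006,-0.02],0],[[0.03,-0.006,-0.02],0],[[0.03,-0.006,-0.02],0],[[0.03,-0.006,-0.02],0]])

```text
time_s: 13.4
position: [0.64, 0.0748, 0.0736]
ee_rot: [1.949, -2.429, -0.021]
contact_force: [-10.5, -0.5, 10.5]
grip_width: 0.0152
```

```bash
python3 st.py
```

```text
13.4 [0.63998062 0.0748189  0.07359328] [-10.4557139   -0.54851425  10.4527295 ] [0.61625032 1.09038752 0.28741191] 0.015155912221837788
grip in deck [-0.0159618   0.00210468  0.03152777] force deck [-7.56150478 -2.81098926 12.40178858] yaw err 0.0011340826861523101
```

```bash
python3 - <<'E'
from h import *
s=readout.state();c=cam("wrist");im=viewer.capture("wrist").copy();big=cv2.resize(im[150:300,90:410,::-1],None,fx=2.5,fy=2.5,interpolation=2)
A=(R.from_euler('z',-.2194+.001)*R.from_euler('y',-0.22)).as_matrix()
for dp,col in((0,(0,0,255)),(.05,(255,0,0)),(-.05,(0,200,0))):
    A=(R.from_euler('z',-.2184)*R.from_euler('y',-0.22-dp)).as_matrix()
    g=s['position']-R.from_rotvec(s['ee_rot']).as_matrix()[:,2]*.0187
    # pivot about grip, keep grip height 31mm above underside (observed)
    rib=[[-.042,y,.051] for y in(-.008,.008)]+[[.002,y,.051] for y in(-.008,.008)]
    P=(np.r_[SC,rib,[[-.005,-.075,.005],[-.005,.075,.005]]]-[-.02,0,.0305])@A.T+g
    for p in proj(P,c,True): cv2.circle(big,tuple(int(v) for v in (p-[90,150]+.5)*2.5),3,col,1)
cv2.imwrite("pics/w12.png",big)
E
```

```text
(no output)
```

View pics/w12.png

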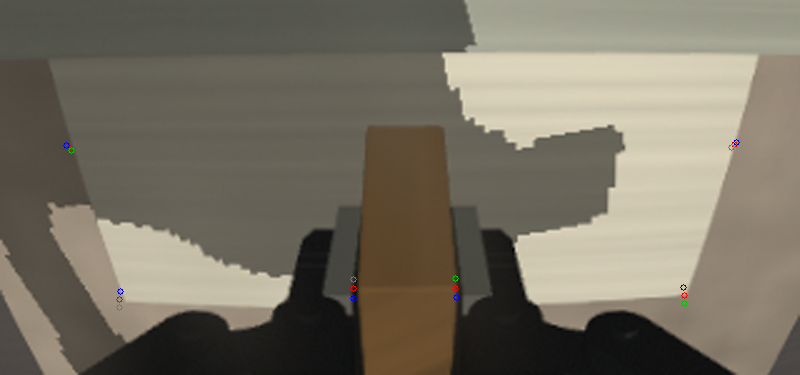

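```bash
python3 st.py; python3 -c "
from rig import ticket
print(ticket.hand_in())"
```

```text
13.45 [0.63995722 0.07482927 0.07358603] [-10.44504225   0.57571118  10.53022001] [0.61224508 1.06790969 0.23231428] 0.015481432576444814
grip in deck [-0.01598782  0.00211017  0.03152615] force deck [-7.77321281 -1.7113909  12.52853496] yaw err 0.0012036564887189793
the job is handed in; nothing more can be done
None
```

I laid the strip flat on the board below the sheet's lip, slid it under the sheet against the stop, and handed the job in at 13.5 s with the rib still gripped. No verdict was reported.

Last checks before handing in:
- **Home on the stop:** the upper edge was at about +59 mm up the board, and a further push of about 4 mm did not move it.
- **Centred and square:** about 2 mm off the centre line and 0.001 rad off square, going by my estimate of the board's pose.
- **Flat:** the strip's outline in the wrist camera matched the flat model to about 0.02 rad, seen at the rear edge and the rib.
- **Push:** about 12.5 N into the board, with the jaws set to 40 N.
- **Sheet and bystanders:** the sheet looked down. The other things I could see looked unmoved, judged by eye from the pictures.

- **Board position:** the wrist camera put the board about 4 mm nearer the robot than the fixed cameras did. I took a value close to the wrist camera's, and contact with the stop settled the final position.
- **Push above target:** while I was tilting the strip flat, the push briefly reached about 32 N at the wrist, above the 10 N asked for. It stayed under the force limits.

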